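# Close the double-lidded powder jar, then lift its outer lid alone

## Robot

A 7-joint arm with a two-finger parallel gripper is mounted at the origin on a cart in front of the work surface, level with it; the furniture and walls round the work are solid. World frame = base frame: x ahead of the robot, y to its left, z up, the work surface at z = 0. Lengths are in m, angles in rad, forces in N, time in s.
With the tool pointing down it reaches from about 0.425 to 0.825 m from the base axis. Payload 3.6 kg.
Tool frame: the origin (TCP) lies at the very end of the fingers, on their centre line; the grasp point (between the pads) lies 19 mm behind it; z points along the fingers, y is the line along which they close (so a half turn about z gives the same grasp; the last joint's range is limited). The gripper opens to 85 mm and grips with 20 to 120 N. Pads are 22 mm wide; open, the fingers measure 114 mm over their backs; the gripper's body (76 mm by 85 mm) begins 54 mm behind the grasp point. The pads swing forward as they close: fully open they stand 13 mm farther back than shut.
Start: joints at [1.206, 0.615, -0.013, 1.423, 0.008, 1.103, -0.04], TCP at [0.215, -0.613, 0.231] pointing down, gripper open.
Joint ranges: [-3.12, 3.12], [-0.3, 2.06], [-1.34, 1.32], [0.26, 2.42], [-1.36, 4.5], [0.01, 1.98], [-2.84, 2.84]. Speed limits (rad/s): [2.79, 2.79, 3.14, 3.14, 3.14, 3.14, 3.14].

## Interface

Orientations are given as a rotation vector (axis times angle).
In Python, from bench import env gives the robot as it stands.
- The arm moves only by the shell command python3 -m pendant 'ROWS' [FORCE]. ROWS is JSON, a list of rows, each a list of 7 numbers: the shift along the tool's x, y, z in mm, then the turn, a rotation vector about the tool's x, y, z in degrees, then the opening, from 0 (shut) to 1 (fully open). In form: [[tx, ty, tz, wx, wy, wz, grip], ...]. A call has 1 to 20 rows; each row shifts and turns the commanded pose from where the row before left it, along the tool's axes as they then stand; what a row does not reach is not made up. A row lasts 1/12 s, in which the tool goes at most 41.7 mm and 7.16 degrees, less where a joint would pass 70% of its speed; a pose out of reach is approached as far as the arm can. A call is refused whole if a number of a shift passes 41.7 or a number of a turn 7.16, either way. A call with a gripper value outside its range is refused whole. The fingers move at their own pace and stop on an object; FORCE is the grip in N (left out, the last holds). Time passes only in rows, so rows that do not move let the fingers close. It gives the time, the measured TCP pose, the force, the opening and the grip force at its end, in the units of the state.
- env.get_state(): the state, without advancing time (a new reading comes with each control period).
- env.read_camera(name): name is "scene" or "top" or "wrist"; returns a dict with "color" (480x640x3 uint8, blue, green, red), "K" (3x3 intrinsics, pixels), "T" (4x4, takes a point from camera to world coordinates). Camera axes: x right, y up, looking along -z (the intrinsics and any distortion apply to the point x, -y, -z); pixel columns grow to the right and rows downward; lengths in m; the calibration is good to about 2 mm. A picture is of the moment at which its call begins. There is no depth.
- env.job_done(): hands the job in; it is judged then, once.
The state is a dict: "time_s": time; "joint_positions": joint angles; "dq": joint speeds; "effort": joint torques, N m; "eef_pos": TCP position; "ee_rot": TCP orientation; "ft_force": force on the tool from outside, world axes, zero at the start; "moment": the same for the moment, N m; "finger_gap": finger opening in m; "gripper_force": force on a finger pad.
Only numpy, scipy, OpenCV 4.12 (cv2) and the standard library are available. Lean on these libraries where they do the work, as an engineer would, in place of code of your own. Each camera call takes 0.05 s, during which the arm holds its last target. There are 200 camera calls.

## Task

The open powder jar's two lids stand nested on the table: lift the pair together by the inner lid's knob, lower it gently (do not drop it) into the jar's mouth, fully home and still nested, and let go of the knob. Then take the outer lid by the collar round its hole and lift it off alone, level, until it is wholly above the knob; the inner lid must stay seated in the jar, so that its seal can be inspected. Finish while still holding the outer lid up in the gripper; leave the jar standing upright and do not disturb the pot, the bowl and the scissors.

Things in the scene. Friction and masses are not known exactly. Their poses are not given: they have to be found in the camera images.
- jar: Open round white plastic jar, loose, 0.6 kg, 75 mm high; origin at the centre of its underside, z up. Body 90 mm wide up to 55 mm, then a neck 73 mm outside with a mouth 64 mm wide. Its yaw means nothing. Stands left or right of the lids.
- jar_rim (a point): Centre of the jar's mouth at the level of the rim, 75 mm above the jar's origin.
- inner_lid: Inner lid, bare metal, loose, 80 g, round about z; origin at the centre of its plug's underside. Plug 60 mm wide (52 at its foot), 14 mm deep; flange 73 mm wide, 14 to 18 mm above the origin, rests on the jar's rim when home (origin then 61 mm above the jar's); knob 18 mm wide up to 58 mm. At the start it stands on the table on its plug, inside the outer lid, only the knob showing.
- inner_knob (a point): Centre of the top of the inner lid's knob, 58 mm above that lid's origin. Nested, the knob stands 20 mm out of the outer lid's collar: grip it there, fingertips above the collar. Lifting it carries the outer lid too, which lies loose on the inner lid's flange.
- outer_lid: Outer lid, bare metal, loose, 90 g, round about z, 84 mm wide, 34 mm high; origin at the centre of its skirt's lower edge. Skirt 78 mm wide inside; top plate 14 to 18 mm above the origin. Nested, the plate lies on the inner lid's flange and its origin is 4 mm above the inner lid's (2.5 mm sideways play, no lock). Lifted 54 mm from there it is wholly above the knob.
- collar_top (a point): Centre of the top of the outer lid's collar, 34 mm above that lid's origin. The collar is an upright ring, 46 mm outside, 30 mm inside, 16 mm tall, on the top plate; the knob passes through with 6 mm play all round. Grip the outer lid here from above, the knob standing between the fingers.
- powder_pot: Bystander: small round closed pot, 55 mm wide, 44 mm high, loose; origin at the centre of its underside.
- dye_bowl: Bystander: black dye bowl with a grip tab, 124x144 mm, 63 mm high, loose; origin under its centre.
- scissors: Bystander: scissors lying flat, 87x199 mm, 9 mm high, loose; origin under their centre.
Not all that is in view belongs to the job. Leave any pink look-alike of the outer_lid alone. What is shaped like the jar but purple is not meant.

How it is judged:
By the outcome, as a careful person would: the job done as asked, in the order asked, and still so for the second after the job is handed in, while the arm keeps its last pose, push and grip.
It also fails if it takes over 54 s, if anything falls off the work surface, if the arm or the gripper's body presses on something with over 40 N, if the wrist force passes 120 N, or if a joint passes its speed limit or range.

## Working session

There is one attempt and no reset: what is moved stays moved. The work goes in short steps, Python scripts to look and compute and a shell command to move; the robot and the scene stay as the last step left them, time stands still between calls to the robot, and variables do not carry over. Pictures are saved under pics/ and viewed, at most 11 in all, crops included, and the job is handed in when it is done.

```bash
mkdir -p pics; ls; python3 - <<'E'
from bench import env
import cv2,numpy as np
s=env.get_state();print(s)
for n in("scene","top"):
    r=env.read_camera(n);cv2.imwrite(f"pics/{n}0.png",r["color"]);print(n,r["K"],r["T"],[k for k in r])
E
```

```text
pics
{'time_s': 0.0, 'joint_positions': array([ 1.20652844,  0.61592707, -0.01261091,  1.42494447,  0.0081099 ,
        1.10334034, -0.04041026]), 'dq': array([ 0.00045316, -0.00137946,  0.00056421, -0.00090659,  0.00060643,
        0.00037702, -0.00227127]), 'effort': array([-9.86961390e-05, -4.69203329e+01,  2.59227762e-01, -1.71027356e+01,
        9.95938608e-03,  9.67196625e-03,  1.85879259e-06]), 'eef_pos': array([ 0.2151472 , -0.61254726,  0.23011794]), 'ee_rot': array([-3.09439439e+00, -5.27709430e-01,  7.53235521e-04]), 'ft_force': array([-0.63416329, -0.11251263,  0.8414907 ]), 'moment': array([ 0.04145861, -0.03988353,  0.04275941]), 'gripper_force': 0.0, 'finger_gap': 0.0859394815825904}
scene [[519.42957685   0.         309.90647185]
 [  0.         519.42957685 239.10951244]
 [  0.           0.           1.        ]] [[-0.59716904  0.56667137 -0.56769066 -0.23234103]
 [-0.80186543 -0.40408291  0.44014638  0.52350788]
 [ 0.02002426  0.71805331  0.69569999  1.04203432]
 [ 0.          0.          0.          1.        ]] ['color', 'K', 'T']
top [[576.61986533   0.         317.2748528 ]
 [  0.         576.61986533 232.43594271]
 [  0.           0.           1.        ]] [[-0.44764681  0.73592964 -0.5079566  -0.39332319]
 [-0.89416657 -0.37401996  0.24612031  0.39322817]
 [-0.00885868  0.56437278  0.82547252  1.56055974]
 [ 0.          0.          0.          1.        ]] ['color', 'K', 'T']
```

View pics/scene0.png

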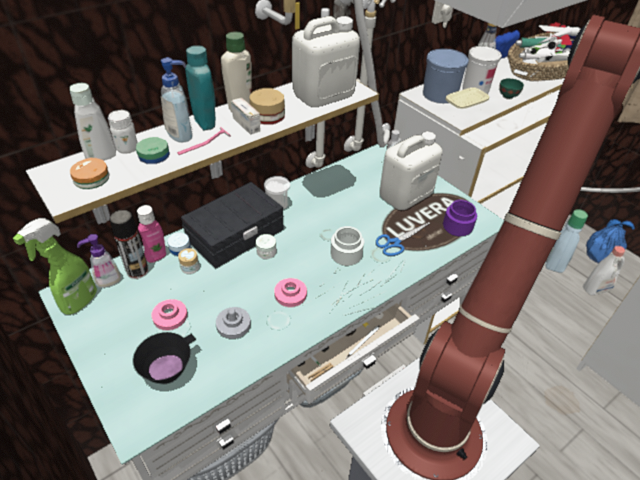

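View pics/top0.png

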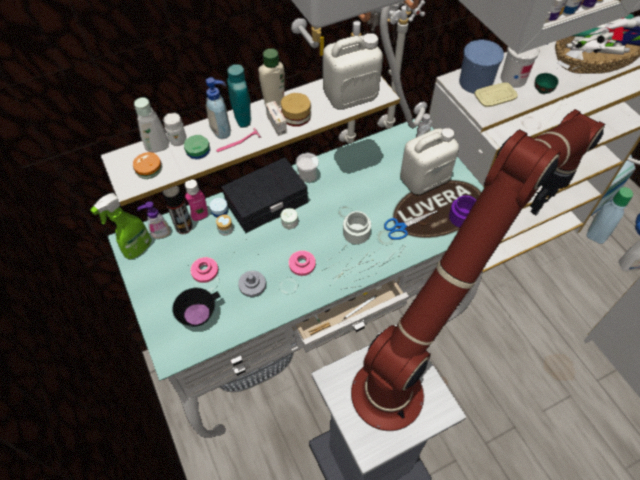

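The scene view shows these candidates:
- **Lids:** the grey nested pair is at scene (233,321) / top (252,283). The pink look-alikes, at scene (170,314) and (291,291), are not meant because the lids are bare metal with a knob showing.
- **Jar:** the white open jar is at scene (347,245) / top (357,227). The purple one at (461,216) is not meant.

I'll confirm both in one enlarged crop.

```bash
python3 - <<'E'
import cv2,numpy as np
s=cv2.imread("pics/scene0.png");t=cv2.imread("pics/top0.png")
def c(im,u,v):return cv2.resize(im[v-30:v+30,u-40:u+40],(400,300),interpolation=cv2.INTER_CUBIC)
cv2.imwrite("pics/crop.png",np.vstack([np.hstack([c(s,233,321),c(s,347,245)]),np.hstack([c(t,252,283),c(t,357,227)])]))
E
```

```text
(no output)
```

View pics/crop.png

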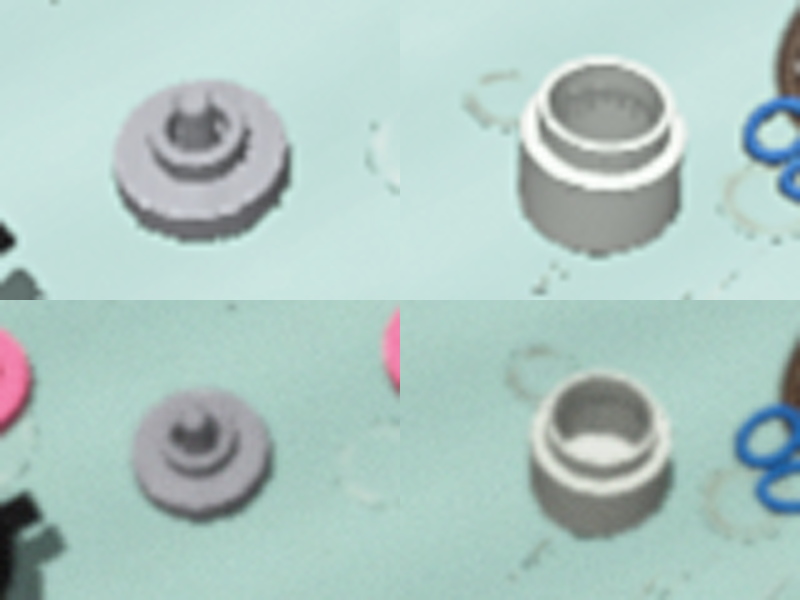

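The crop confirms the grey metal pair with the knob inside the collar and the open white jar. In scene pixels the knob top is at about (232,311) and the jar rim centre at (347.6,236). In top pixels they are at (251,275.4) and (357.4,220.6).

```bash
cat > h.py <<'E'
import numpy as np,cv2
from bench import env
from scipy.spatial.transform import Rotation as R
def ray(r,u,v):
    K=r["K"];d=np.array([(u-K[0,2])/K[0,0],-(v-K[1,2])/K[1,1],-1]);d=r["T"][:3,:3]@d
    return r["T"][:3,3],d/np.linalg.norm(d)
def tri(L):
    A=sum(np.eye(3)-np.outer(d,d) for o,d in L);b=sum((np.eye(3)-np.outer(d,d))@o for o,d in L)
    return np.linalg.solve(A,b)
def plane(l,z):o,d=l;return o+d*(z-o[2])/d[2]
def proj(r,p):
    q=np.linalg.inv(r["T"])@np.r_[p,1];K=r["K"];return K[0,2]+K[0,0]*q[0]/-q[2],K[1,2]+K[1,1]*-q[1]/-q[2]
def plan(p,yaw=None):
    "shift in tool axes (mm) and turn about tool z (deg) from here to p"
    s=env.get_state();M=R.from_rotvec(s["ee_rot"]);m=M.as_matrix()
    print("eef",s["eef_pos"].round(4),"toolx",m[:,0].round(3),"tooly",m[:,1].round(3),"z",m[:,2].round(4),"t",s["time_s"],"q",s["joint_positions"].round(2))
    print("tool shift mm",(m.T@(np.array(p)-s["eef_pos"])*1000).round(1))
E
python3 - <<'E'
from h import *
a=env.read_camera("scene");b=env.read_camera("top")
for n,p,q,z in(("knob",(232,310.6),(251,275.4),.058),("collar",(233,318),(252,280.6),.038),("rim",(347.6,236),(357.4,220.6),.075),("bowl",(165,355),(196,305),.05),("sciss",(389,244),(396,228),.005),("pot?",(265,246),(289,218),.03)):
    A=ray(a,*p);B=ray(b,*q);print(n,tri([A,B]).round(4),plane(A,z).round(4),plane(B,z).round(4))
plan([.5,0,.2])
E
```

```text
knob [0.4921 0.1917 0.0425] [0.4824 0.1974 0.058 ] [0.4816 0.193  0.058 ]
collar [0.4884 0.193  0.0181] [0.4762 0.2003 0.038 ] [0.4751 0.1947 0.038 ]
rim [ 0.5132 -0.1869  0.0637] [ 0.5074 -0.1784  0.075 ] [ 0.5039 -0.1832  0.075 ]
bowl [0.4753 0.3754 0.0374] [0.4676 0.3781 0.05  ] [0.4669 0.3747 0.05  ]
sciss [ 0.4711 -0.3132 -0.0057] [ 0.4667 -0.3045  0.005 ] [ 0.4626 -0.3087  0.005 ]
pot? [ 0.656  -0.0097  0.0124] [6.435e-01 3.000e-04 3.000e-02] [ 0.6416 -0.0062  0.03  ]
eef [ 0.2153 -0.6128  0.2306] toolx [ 0.943  0.331 -0.   ] tooly [ 0.331 -0.943 -0.002] z [-6.0e-04  1.5e-03 -1.0e+00] t 0.2 q [ 1.21  0.62 -0.01  1.42  0.01  1.1  -0.04]
tool shift mm [ 471.8 -483.8   31.3]
```

```bash
python3 -m pendant '[[15,-10,0,0,0,0,1],[27,-20,0,0,0,0,1],[27,-20,0,0,0,0,1],[27,-20,0,0,0,0,1],[27,-20,0,0,0,0,1],[27,-20,0,0,0,0,1],[27,-20,0,0,0,0,1],[27,-20,0,0,0,0,1],[27,-20,0,0,0,0,1],[27,-20,0,0,0,0,1],[27,-20,0,0,0,0,1],[27,-20,0,0,0,0,1],[27,-20,0,0,0,0,1],[27,-20,0,0,0,0,1],[27,-20,0,0,0,0,1],[15,-12,0,0,0,0,1],[0,0,0,0,0,0,1]]' 60
python3 - <<'E'
from h import *
r=env.read_camera("wrist");cv2.imwrite("pics/w1.png",r["color"]);np.savez("w1.npz",K=r["K"],T=r["T"])
plan([.506,-.181,.23]);print(r["K"],r["T"]); print(proj(r,[.506,-.181,.075]))
E
```

```text
time_s: 1.62
eef_pos: [0.5034, -0.1867, 0.2312]
ee_rot: [-3.091, -0.543, -0.004]
ft_force: [0.3, 0.8, 0.7]
finger_gap: 0.0853
gripper_force: 0.0
eef [ 0.5016 -0.19    0.2311] toolx [0.941 0.337 0.001] tooly [ 0.337 -0.941 -0.001] z [ 3.0e-04  1.5e-03 -1.0e+00] t 1.6667 q [ 0.38  0.44 -0.08  1.75  0.04  0.95 -0.94]
tool shift mm [ 7.2 -7.   1.2]
[[377.55077951   0.         320.12738055]
 [  0.         377.55077951 233.61293099]
 [  0.           0.           1.        ]] [[ 0.34190988  0.90620964  0.24876036  0.56600842]
 [-0.93972871  0.33048761  0.08768065 -0.1629088 ]
 [-0.00275517 -0.26374613  0.9645882   0.37523601]
 [ 0.          0.          0.          1.        ]]
(np.float64(316.8103425734548), np.float64(210.39270333177222))
```

View pics/w1.png

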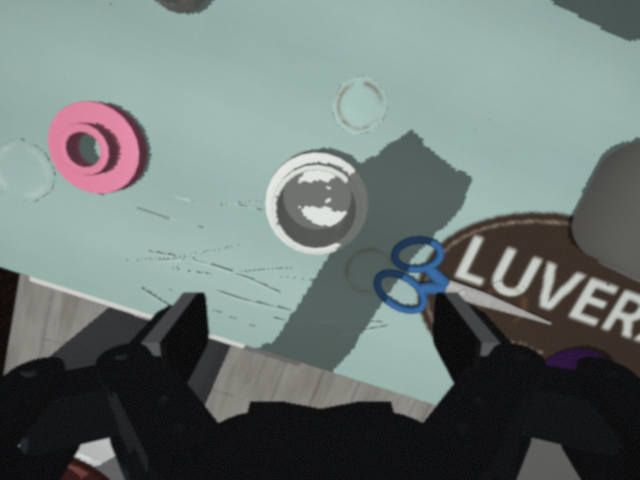

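The wrist view shows the white jar's mouth near (317,202), the scissors at (410,275) and a pink look-alike at (97,147). I'll take a second view on the way to the lids.

```bash
python3 -m pendant '[[11,-36,0,0,0,0,1],[11,-36,0,0,0,0,1],[11,-36,0,0,0,0,1],[0,0,0,0,0,0,1],[0,0,0,0,0,0,1]]'
python3 - <<'E'
from h import *
r=env.read_camera("wrist");cv2.imwrite("pics/w2.png",r["color"]);np.savez("w2.npz",K=r["K"],T=r["T"])
print(proj(r,[.506,-.181,.075]))
E
python3 -m pendant '[[11,-36,0,0,0,0,1],[11,-36,0,0,0,0,1],[11,-36,0,0,0,0,1],[11,-36,0,0,0,0,1],[11,-36,0,0,0,0,1],[0,0,0,0,0,0,1],[0,0,0,0,0,0,1]]'
python3 - <<'E'
from h import *
r=env.read_camera("wrist");cv2.imwrite("pics/w3.png",r["color"]);np.savez("w3.npz",K=r["K"],T=r["T"])
print(proj(r,[.482,.195,.058]));plan([.482,.195,.2])
def crop(f,c,w=64,h=48):
    im=cv2.imread(f);u,v=map(int,c);return cv2.resize(im[max(v-h,0):v+h,max(u-w,0):u+w],(400,300),interpolation=cv2.INTER_CUBIC)
w2=dict(np.load("w2.npz"))
c2=proj(w2,[.506,-.181,.075]);c3=proj(r,[.482,.195,.058]);print(c2)
w1=crop("pics/w1.png",(317,202))
full=cv2.resize(cv2.imread("pics/w3.png"),(400,300))
cv2.imwrite("pics/m3.png",np.vstack([np.hstack([w1,crop("pics/w2.png",c2)]),np.hstack([crop("pics/w3.png",c3),full])]))
E
```

```text
time_s: 2.08
eef_pos: [0.4951, -0.0792, 0.2314]
ee_rot: [-3.096, -0.533, 0.001]
ft_force: [0.7, 0.3, 0.7]
finger_gap: 0.0857
gripper_force: 0.0
(np.float64(441.46532721869863), np.float64(243.09438066148056))
time_s: 2.72
eef_pos: [0.4882, 0.1079, 0.2312]
ee_rot: [3.096, 0.531, 0.0]
ft_force: [-0.4, -0.6, 0.4]
finger_gap: 0.0854
gripper_force: 0.0
(np.float64(221.31506154830737), np.float64(183.63478027353537))
eef [0.4884 0.1057 0.2312] toolx [ 0.944  0.329 -0.001] tooly [ 0.329 -0.944  0.002] z [ 0.     -0.0017 -1.    ] t 2.7667 q [-0.16  0.39 -0.14  1.85  0.07  0.91 -1.56]
tool shift mm [ 23.4 -86.5  31. ]
(np.float64(441.46532721869863), np.float64(243.09438066148056))
```

View pics/m3.png

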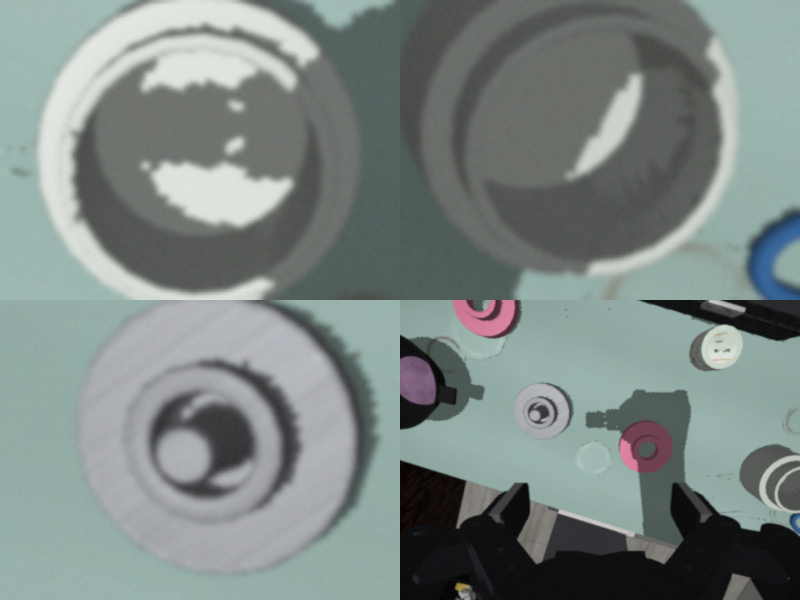

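Montage: in w1 the mouth centre is at about (317,208.4) and in w2 at about (438.8,241.4). In w3 the knob top is at about (215.9,185.2) and the collar centre at about (222.3,180.4).

```bash
python3 - <<'E'
from h import *
L=[dict(np.load(f"w{i}.npz")) for i in(1,2,3)]
a=ray(L[0],317,208.4);b=ray(L[1],438.8,241.4);print("rim",tri([a,b]).round(4),plane(a,.075),plane(b,.075))
k=ray(L[2],215.9,185.2);c=ray(L[2],222.3,180.4);print("knob",plane(k,.058),"collar",plane(c,.038))
p=plane(k,.058);p[2]=.16;plan(p)
E
```

```text
rim [ 0.5059 -0.181   0.0682] [ 0.50759971 -0.18058543  0.075     ] [ 0.50659963 -0.17830401  0.075     ]
knob [0.47920683 0.19893999 0.058     ] collar [0.48070712 0.19893901 0.038     ]
eef [0.4884 0.1057 0.2312] toolx [ 0.944  0.329 -0.001] tooly [ 0.329 -0.944  0.002] z [ 0.     -0.0017 -1.    ] t 2.7667 q [-0.16  0.39 -0.14  1.85  0.07  0.91 -1.56]
tool shift mm [ 22.1 -91.2  71. ]
```

```bash
python3 -m pendant '[[6,-23,20,0,0,0,1],[6,-23,20,0,0,0,1],[6,-23,20,0,0,0,1],[4,-22,11,0,0,0,1],[0,0,10,0,0,0,0.6],[0,0,0,0,0,0,0.6],[0,0,0,0,0,0,0.6]]'
python3 - <<'E'
from h import *
r=env.read_camera("wrist");cv2.imwrite("pics/w4.png",r["color"]);np.savez("w4.npz",K=r["K"],T=r["T"])
print(proj(r,[.4795,.199,.058]));plan([.4795,.199,.042])
E
```

```text
time_s: 3.35
eef_pos: [0.4794, 0.1974, 0.15]
ee_rot: [3.096, 0.52, -0.002]
ft_force: [-0.4, -0.5, 0.2]
finger_gap: 0.0524
gripper_force: 0.0
(np.float64(319.43718175176673), np.float64(235.6335090468737))
eef [0.4798 0.1977 0.1507] toolx [0.945 0.327 0.   ] tooly [ 0.327 -0.945  0.002] z [ 9.0e-04 -1.9e-03 -1.0e+00] t 3.4 q [-0.34  0.52 -0.13  1.9   0.1   0.73 -1.77]
tool shift mm [ 1.000e-01 -1.600e+00  1.087e+02]
```

View pics/w4.png

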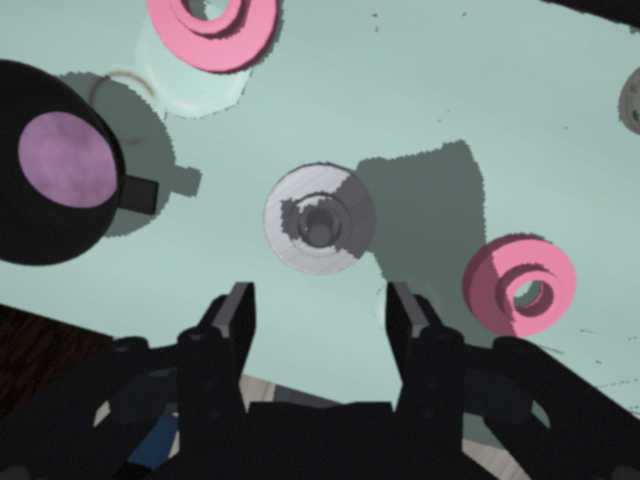

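Knob top is at (319,234), against a prediction of (319.4,235.6), and centred between the pads. I'll check its height from w3 and w4, then descend.

```bash
python3 - <<'E'
from h import *
L=[dict(np.load(f"w{i}.npz")) for i in(3,4)]
print(tri([ray(L[0],215.9,185.2),ray(L[1],319,234)]).round(4), plane(ray(L[1],319,234),.058).round(4))
E
python3 -m pendant '[[0,-1,10,0,0,0,0.6],[0,0,20,0,0,0,0.6],[0,0,20,0,0,0,0.6],[0,0,20,0,0,0,0.6],[0,0,20,0,0,0,0.6],[0,0,12,0,0,0,0.6],[0,0,6,0,0,0,0.6],[0,0,0,0,0,0,0.6],[0,0,0,0,0,0,0.6]]'
python3 -c "
from h import *
plan([.4795,.199,.042])"
```

```text
[0.4791 0.1994 0.0552] [0.4804 0.1996 0.058 ]
time_s: 4.15
eef_pos: [0.4787, 0.2014, 0.0427]
ee_rot: [3.097, 0.526, 0.001]
ft_force: [0.6, 0.6, -0.0]
finger_gap: 0.0517
gripper_force: 0.0
eef [0.4787 0.2014 0.0427] toolx [0.944 0.33  0.001] tooly [ 0.33  -0.944  0.   ] z [ 9.e-04  1.e-04 -1.e+00] t 4.15 q [-0.38  0.69 -0.1   1.98  0.14  0.48 -1.81]
tool shift mm [-0.1  2.5  0.7]
```

```bash
python3 -m pendant '[[0,0,0,0,0,0,0.4],[0,0,0,0,0,0,0.3],[0,0,0,0,0,0,0.2],[0,0,0,0,0,0,0.1],[0,0,0,0,0,0,0],[0,0,0,0,0,0,0],[0,0,0,0,0,0,0],[0,0,0,0,0,0,0],[0,0,0,0,0,0,0]]' 70
```

```text
time_s: 4.9
eef_pos: [0.479, 0.2017, 0.0431]
ee_rot: [3.097, 0.527, 0.003]
ft_force: [-0.1, -2.2, 5.2]
finger_gap: 0.0147
gripper_force: 68.4
```

```bash
python3 -m pendant '[[0,0,-3,0,0,0,0],[0,0,-6,0,0,0,0],[0,0,-15,0,0,0,0],[0,0,-20,0,0,0,0],[0,0,-20,0,0,0,0],[0,0,0,0,0,0,0],[0,0,0,0,0,0,0]]'
python3 - <<'E'
from h import *
r=env.read_camera("wrist");w=r["color"]
s=env.read_camera("scene");u,v=map(int,proj(s,[.48,.2,.1]));c=s["color"][v-60:v+60,u-80:u+80]
cv2.imwrite("pics/l5.png",np.hstack([cv2.resize(w[100:460,120:520],(400,360)),cv2.resize(c,(400,360))]))
plan([.48,.2,.106])
E
```

```text
time_s: 5.48
eef_pos: [0.4782, 0.2025, 0.107]
ee_rot: [-3.096, -0.529, -0.002]
ft_force: [-0.6, 0.8, -2.4]
finger_gap: 0.015
gripper_force: 68.5
eef [0.477  0.2017 0.1055] toolx [ 0.943  0.332 -0.002] tooly [ 0.332 -0.943 -0.   ] z [-2.2e-03 -7.0e-04 -1.0e+00] t 5.5833 q [-0.36  0.59 -0.12  1.94  0.12  0.63 -1.79]
tool shift mm [ 2.2  2.6 -0.5]
```

View pics/l5.png

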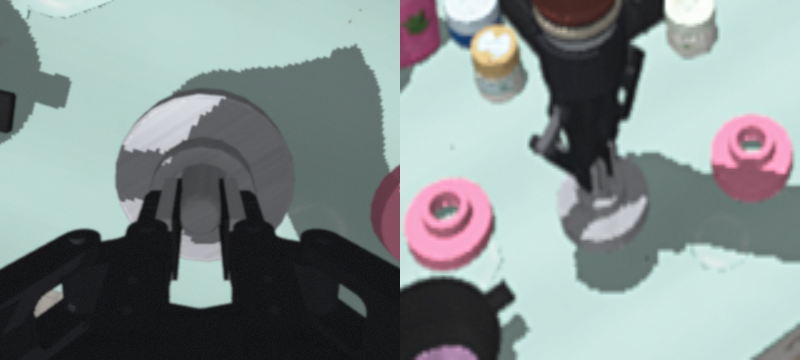

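The pair is lifted and level: both lids hang together, with the knob at about wrist (320,313).

```bash
python3 - <<'E'
from h import *
r=env.read_camera("wrist");E=[]
for _ in range(6):
    s=env.get_state();E.append(s["eef_pos"])
m=R.from_rotvec(s["ee_rot"]).as_matrix();e=np.mean(E,0);print(e,np.std(E,0))
k=plane(ray(r,320,313),e[2]+.015);print(k,"off tool mm",m.T@(k-e)*1000)
plan(np.r_[.507,-.1800,.18]-np.r_[(k-e)[:2],0])
E
```

```text
[0.4769581  0.20158635 0.10519022] [5.55111512e-17 2.77555756e-17 0.00000000e+00]
[0.47727449 0.20314849 0.12019022] off tool mm [  0.77370572  -1.3679097  -15.00235309]
eef [0.477  0.2016 0.1052] toolx [ 0.943  0.332 -0.003] tooly [ 0.332 -0.943  0.   ] z [-0.0027 -0.001  -1.    ] t 5.6333 q [-0.36  0.59 -0.12  1.94  0.12  0.63 -1.79]
tool shift mm [-99.3 371.3 -74.5]
```

```bash
python3 -m pendant '[[0,0,-12,0,0,0,0],[-2,6,-18,0,0,0,0],[-4,16,-18,0,0,0,0],[-7,25,-12,0,0,0,0],[-8,30,0,0,0,0,0],[-8,32,0,0,0,0,0],[-9,32,0,0,0,0,0],[-9,32,0,0,0,0,0],[-9,32,0,0,0,0,0],[-9,32,0,0,0,0,0],[-8,32,0,0,0,0,0],[-8,30,0,0,0,0,0],[-7,28,0,0,0,0,0],[-5,22,0,0,0,0,0],[-4,14,0,0,0,0,0],[-2,8,0,0,0,0,0],[0,0,0,0,0,0,0],[0,0,0,0,0,0,0],[0,0,0,0,0,0,0]]'
python3 - <<'E'
from h import *
r=env.read_camera("wrist");w=r["color"];cv2.imwrite("pics/w6.png",w);np.savez("w6.npz",K=r["K"],T=r["T"])
E=[env.get_state()["eef_pos"]]
for n in("scene","top"):
    s=env.read_camera(n);cv2.imwrite(f"pics/{n}6.png",s["color"]);E.append(env.get_state()["eef_pos"])
    u,v=map(int,proj(s,[.507,-.18,.1]));c=s["color"][v-45:v+45,u-50:u+50]
    globals()[n]=cv2.resize(c,(333,300),interpolation=cv2.INTER_CUBIC);print(n,u-50,v-45)
print(np.round(E,4))
cv2.imwrite("pics/l6.png",np.hstack([cv2.resize(w[80:440],(467,600)) if 0 else cv2.resize(w[60:460,120:520],(467,600)),np.vstack([scene,top])]))
plan([.507,-.18,.16])
E
```

```text
time_s: 7.22
eef_pos: [0.5075, -0.1788, 0.1659]
ee_rot: [-3.094, -0.532, 0.001]
ft_force: [-0.1, 0.8, -1.9]
finger_gap: 0.0151
gripper_force: 68.5
scene 298 184
top 306 170
[[ 0.5077 -0.1787  0.166 ]
 [ 0.5078 -0.1789  0.1662]
 [ 0.5078 -0.1793  0.1663]]
eef [ 0.5078 -0.1793  0.1663] toolx [0.943 0.334 0.   ] tooly [ 0.334 -0.943 -0.001] z [-2.e-04  9.e-04 -1.e+00] t 7.3667 q [ 0.39  0.52 -0.14  1.83  0.1   0.8  -1.03]
tool shift mm [-1.   0.4  6.3]
```

View pics/l6.png

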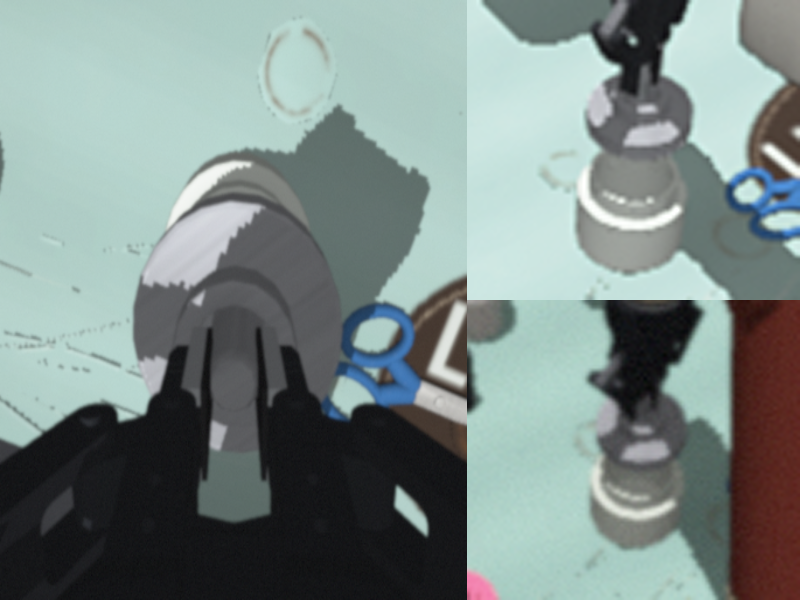

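The pair hangs above the jar, level in all three views. I'll compare the lid and jar centres per view, relative to the predictions for a shared axis.

```bash
python3 - <<'E'
from h import *
w=dict(np.load("w6.npz"));S=env.read_camera("scene");T=env.read_camera("top")
for n,r,j,l in(("scene",S,346.6,349.65),("top",T,356.6,358.2),("wrist",w,323.8,323.4)):
    P=np.r_[.507,-.18]
    f=lambda x,y,z:np.array(proj(r,[x,y,z]))
    pj=f(*P,.055);pl=f(*P,.137)
    g=[(f(P[0]+.001,P[1],.137)-pl)[0],(f(P[0],P[1]+.001,.137)-pl)[0]]
    print(n,"pred jar u",pj.round(1),"lid",pl.round(1),"excess du lid-jar",(l-j)-(pl-pj)[0].round(2),"du per mm x,y",np.round(g,2))
print("rim from wrist")
E
```

```text
scene pred jar u [347.6 241.1] lid [349.8 218.7] excess du lid-jar 0.8399999999999546 du per mm x,y [-0.24 -0.29]
top pred jar u [355.8 223.9] lid [357.  208.5] excess du lid-jar 0.3699999999999659 du per mm x,y [-0.16 -0.29]
wrist pred jar u [323.6 230.6] lid [324.8 274.1] excess du lid-jar -1.590000000000034 du per mm x,y [ 0.69 -1.93]
rim from wrist
```

```bash
python3 - <<'E'
from h import *
w=dict(np.load("w6.npz"));im=cv2.imread("pics/w6.png")
tx=np.array([.943,.334])
for n,u,v,z,r in(("jar",322,160,.055,.045),("lid",323,190.7,.145,.042)):
    p=plane(ray(w,u,v),z);print(n,p.round(4),"centre",(p[:2]-r*tx).round(4))
for u in (315,322,330):print(im[150:200:2,u].mean(1).round().astype(int))
E
```

```text
jar [ 0.5523 -0.1626  0.055 ] centre [ 0.5099 -0.1777]
lid [ 0.5465 -0.1649  0.145 ] centre [ 0.5069 -0.1789]
[202 201 202 202 202 191 129 101 110 198 241 242 206 139 130 120 103 108
 129 110  77  79 149 212 209]
[201 203 201 204 199 153 103 101 130 225 232 157 130 129 128 110 102 118
 132 102  74  78 139 204 209]
[202 202 202 200 158 109 102  99 111 207 206 138 131 130 129 118 104 112
 132 116  79  75 107 188 206]
```

```bash
python3 - <<'E'
from h import *
im=cv2.imread("pics/w6.png")
for u in (322,):
  for v in range(152,196,2):print(v,im[v,u],end=' ')
print("\nshadow ref",im[200,430],im[220,440])
E
```

```text
152 [208 215 185] 154 [206 214 184] 156 [209 216 186] 158 [204 211 181] 160 [156 162 140] 162 [102 106 102] 164 [100 102 101] 166 [128 134 129] 168 [224 228 224] 170 [231 235 231] 172 [156 160 156] 174 [129 133 129] 176 [127 131 128] 178 [126 131 127] 180 [109 113 109] 182 [101 104 101] 184 [116 120 117] 186 [130 134 131] 188 [102 102 101] 190 [76 74 72] 192 [80 78 77] 194 [143 138 136] 
shadow ref [109 113  98] [110 114  98]
```

```bash
python3 - <<'E'
from h import *
w=dict(np.load("w6.npz"));tx=np.array([.943,.334])
for n,u,v,z,r in(("shoulder",322,166.5,.055,.045),("foot",322,160.5,.0,.045),("rim",322,184,.075,.0365),("lidtop",322,193.3,.145,.042),("lidbot",322,188.3,.127,.042)):
    p=plane(ray(w,u,v),z);print(n,"along tool x",((p[:2]-[.507,-.18])@tx*1000-r*1000).round(2))
E
```

```text
shoulder along tool x -0.75
foot along tool x -1.18
rim along tool x -1.12
lidtop along tool x -0.84
lidbot along tool x -1.38
```

Lid and jar agree within about 1 mm both ways, so I'll lower gently.

```bash
python3 -m pendant '[[0,0,6,0,0,0,0],[0,0,12,0,0,0,0],[0,0,12,0,0,0,0],[0,0,8,0,0,0,0],[0,0,5,0,0,0,0],[0,0,3,0,0,0,0],[0,0,2,0,0,0,0],[0,0,2,0,0,0,0],[0,0,2,0,0,0,0],[0,0,0,0,0,0,0]]'; python3 -m pendant '[[0,0,1.5,0,0,0,0],[0,0,1.5,0,0,0,0],[0,0,1.5,0,0,0,0],[0,0,0,0,0,0,0]]'
```

```text
time_s: 8.3
eef_pos: [0.5077, -0.181, 0.1143]
ee_rot: [-3.097, -0.528, -0.0]
ft_force: [-0.8, -0.5, -1.4]
finger_gap: 0.0151
gripper_force: 68.5
time_s: 8.63
eef_pos: [0.5075, -0.1808, 0.1096]
ee_rot: [-3.097, -0.528, 0.001]
ft_force: [0.4, 0.2, -1.4]
finger_gap: 0.015
gripper_force: 68.5
```

Entering with no contact force. I'll continue slowly.

```bash
python3 -m pendant '[[0,0,1.5,0,0,0,0],[0,0,1,0,0,0,0],[0,0,1,0,0,0,0],[0,0,0,0,0,0,0]]'; python3 -m pendant '[[0,0,1,0,0,0,0],[0,0,0.5,0,0,0,0],[0,0,0,0,0,0,0]]';python3 -m pendant '[[0,0,0.5,0,0,0,0],[0,0,0,0,0,0,0]]'
```

```text
time_s: 8.97
eef_pos: [0.5076, -0.1808, 0.1061]
ee_rot: [-3.097, -0.528, 0.0]
ft_force: [-0.4, 0.2, -1.4]
finger_gap: 0.0146
gripper_force: 68.4
time_s: 9.22
eef_pos: [0.5077, -0.1809, 0.1048]
ee_rot: [-3.097, -0.528, 0.0]
ft_force: [-0.3, 1.1, -2.3]
finger_gap: 0.0153
gripper_force: 68.4
time_s: 9.38
eef_pos: [0.5078, -0.181, 0.1046]
ee_rot: [3.097, 0.528, 0.0]
ft_force: [-0.7, 1.4, 0.3]
finger_gap: 0.0151
gripper_force: 68.5
```

```bash
python3 -m pendant '[[0,0,0.6,0,0,0,0],[0,0,0,0,0,0,0]]';python3 -m pendant '[[0,0,0.5,0,0,0,0],[0,0,0,0,0,0,0]]'
```

```text
time_s: 9.55
eef_pos: [0.5079, -0.1811, 0.1043]
ee_rot: [3.096, 0.528, 0.001]
ft_force: [-1.4, -0.5, 4.5]
finger_gap: 0.0152
gripper_force: 68.6
time_s: 9.72
eef_pos: [0.508, -0.1813, 0.1041]
ee_rot: [3.096, 0.528, 0.001]
ft_force: [-1.9, -0.5, 6.0]
finger_gap: 0.0151
gripper_force: 68.8
```

```bash
python3 -m pendant '[[0,0,0,0,0,0,0.15],[0,0,0,0,0,0,0.3],[0,0,0,0,0,0,0.5],[0,0,-5,0,0,0,0.8],[0,0,-15,0,0,0,0.8],[0,0,-20,0,0,0,0.8],[0,0,-10,0,0,0,0.8],[0,0,0,0,0,0,0.8],[0,0,0,0,0,0,0.8]]'
python3 - <<'E'
from h import *
r=env.read_camera("wrist");w=r["color"];cv2.imwrite("pics/w7.png",w);np.savez("w7.npz",K=r["K"],T=r["T"])
p=proj(r,[.507,-.18,.1]);print(p)
c=[]
s=env.read_camera("scene");u,v=map(int,proj(s,[.507,-.18,.07]));print(u-50,v-45)
c=cv2.resize(s["color"][v-45:v+45,u-50:u+50],(333,300),interpolation=cv2.INTER_CUBIC)
cv2.imwrite("pics/l7.png",np.hstack([cv2.resize(w[130:330,220:420],(467,467),interpolation=cv2.INTER_CUBIC),cv2.copyMakeBorder(c,0,167,0,0,0)]))
plan([.507,-.18,.09])
E
```

```text
time_s: 10.47
eef_pos: [0.5079, -0.1811, 0.1535]
ee_rot: [3.096, 0.528, 0.002]
ft_force: [-0.2, -0.6, -0.1]
finger_gap: 0.0684
gripper_force: 0.0
(np.float64(319.98201484018153), np.float64(256.8624494090057))
298 192
eef [ 0.507  -0.1808  0.1523] toolx [ 0.943  0.331 -0.001] tooly [ 0.331 -0.943 -0.001] z [-1.7e-03  6.0e-04 -1.0e+00] t 10.5667 q [ 0.39  0.54 -0.14  1.84  0.1   0.77 -1.03]
tool shift mm [ 0.4 -0.6 62.3]
```

View pics/l7.png

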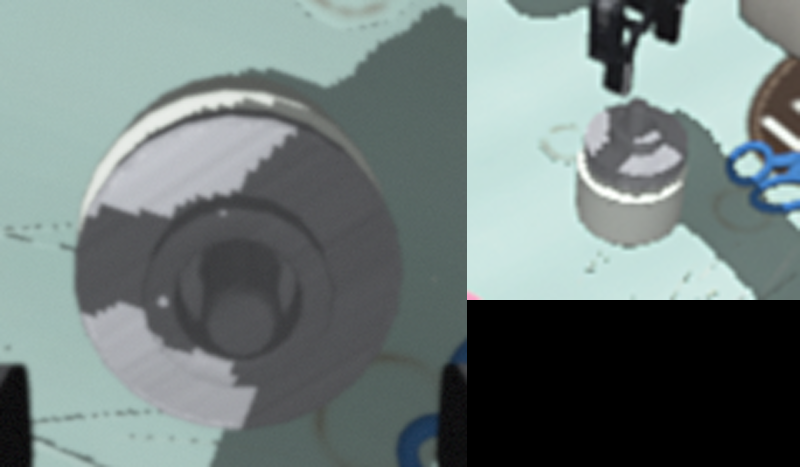

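The pair is seated level on the jar, still nested. The collar hole centre is at about (321.9,257.7) and the knob top at about (323.6,266).

```bash
python3 - <<'E'
from h import *
w=dict(np.load("w7.npz"))
p=plane(ray(w,321.9,257.7),.099);k=plane(ray(w,323.6,266),.119);print(p,k)
plan(np.r_[p[:2],.084])
E
```

```text
[ 0.50656701 -0.18128111  0.099     ] [ 0.50918963 -0.18114067  0.119     ]
eef [ 0.507  -0.1808  0.1523] toolx [ 0.943  0.331 -0.001] tooly [ 0.331 -0.943 -0.001] z [-1.7e-03  6.0e-04 -1.0e+00] t 10.5667 q [ 0.39  0.54 -0.14  1.84  0.1   0.77 -1.03]
tool shift mm [-0.5  0.4 68.3]
```

```bash
python3 -m pendant '[[0,0,12,0,0,0,0.8],[0,0,18,0,0,0,0.8],[0,0,16,0,0,0,0.8],[0,0,10,0,0,0,0.8],[0,0,6,0,0,0,0.8],[0,0,4,0,0,0,0.8],[0,0,2,0,0,0,0.8],[0,0,0,0,0,0,0.8],[0,0,0,0,0,0,0.8]]' 40; python3 -m pendant '[[0,0,0,0,0,0,0.7],[0,0,0,0,0,0,0.6],[0,0,0,0,0,0,0.55],[0,0,0,0,0,0,0.5],[0,0,0,0,0,0,0.45],[0,0,0,0,0,0,0.4],[0,0,0,0,0,0,0.4]]' 40
```

```text
time_s: 11.32
eef_pos: [0.5081, -0.181, 0.0857]
ee_rot: [3.096, 0.528, 0.001]
ft_force: [0.7, 1.0, -1.0]
finger_gap: 0.0681
gripper_force: 0.0
time_s: 11.9
eef_pos: [0.5081, -0.1813, 0.0863]
ee_rot: [3.096, 0.528, 0.002]
ft_force: [-1.1, -0.3, 5.8]
finger_gap: 0.0444
gripper_force: 40.1
```

```bash
python3 -m pendant '[[0,0,0,0,0,0,0.2],[0,0,0,0,0,0,0.2],[0,0,0,0,0,0,0.2]]' 60; python3 -m pendant '[[0,0,-1,0,0,0,0.2],[0,0,-2,0,0,0,0.2],[0,0,-3,0,0,0,0.2],[0,0,-4,0,0,0,0.2],[0,0,0,0,0,0,0.2]]'
```

```text
time_s: 12.15
eef_pos: [0.5081, -0.1813, 0.0865]
ee_rot: [3.096, 0.528, 0.002]
ft_force: [-1.8, -0.5, 7.0]
finger_gap: 0.0438
gripper_force: 59.9
time_s: 12.57
eef_pos: [0.5081, -0.181, 0.0959]
ee_rot: [3.097, 0.528, 0.002]
ft_force: [0.4, -0.1, -1.6]
finger_gap: 0.0433
gripper_force: 61.0
```

```bash
python3 - <<'E'
from h import *
r=env.read_camera("wrist");w=r["color"];s=env.read_camera("scene");u,v=map(int,proj(s,[.507,-.18,.07]))
c=cv2.resize(s["color"][v-45:v+45,u-50:u+50],(333,300),interpolation=cv2.INTER_CUBIC)
cv2.imwrite("pics/l8.png",np.hstack([cv2.resize(w[130:430,170:470],(467,467),interpolation=cv2.INTER_CUBIC),cv2.copyMakeBorder(c,0,167,0,0,0)]))
E
```

```text
(no output)
```

View pics/l8.png

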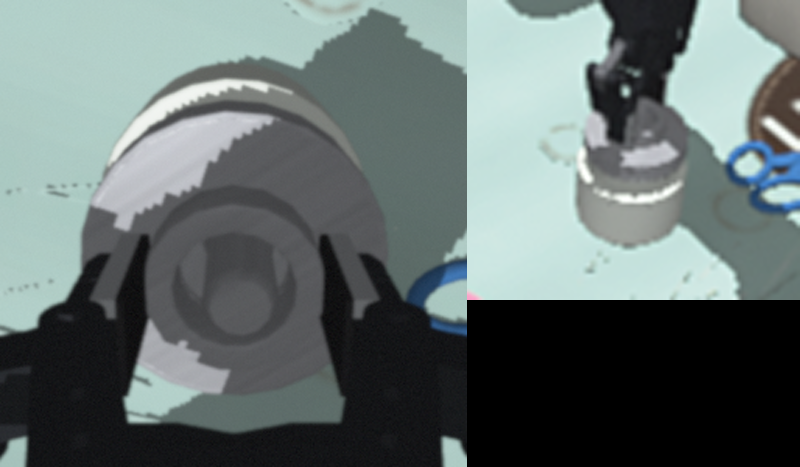

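The outer lid is rising level, with the knob clear inside the hole. I'll continue lifting.

```bash
python3 -m pendant '[[0,0,-4,0,0,0,0.2],[0,0,-5,0,0,0,0.2],[0,0,-6,0,0,0,0.2],[0,0,-6,0,0,0,0.2],[0,0,-6,0,0,0,0.2],[0,0,-6,0,0,0,0.2],[0,0,-6,0,0,0,0.2],[0,0,-6,0,0,0,0.2],[0,0,-6,0,0,0,0.2],[0,0,-5,0,0,0,0.2],[0,0,-4,0,0,0,0.2],[0,0,-2,0,0,0,0.2],[0,0,0,0,0,0,0.2],[0,0,0,0,0,0,0.2],[0,0,0,0,0,0,0.2]]'
python3 - <<'E'
from h import *
r=env.read_camera("wrist");w=r["color"];s=env.read_camera("scene");u,v=map(int,proj(s,[.507,-.18,.1]))
c=cv2.resize(s["color"][v-45:v+45,u-50:u+50],(333,300),interpolation=cv2.INTER_CUBIC)
s=env.read_camera("top");u,v=map(int,proj(s,[.507,-.18,.1]))
d=cv2.resize(s["color"][v-45:v+45,u-50:u+50],(333,300),interpolation=cv2.INTER_CUBIC)
cv2.imwrite("pics/l9.png",np.hstack([cv2.copyMakeBorder(cv2.resize(w,(467,350)),0,250,0,0,0),np.vstack([c,d])]))
plan([.507,-.18,.15])
E
```

```text
time_s: 13.92
eef_pos: [0.5074, -0.1809, 0.1569]
ee_rot: [-3.096, -0.528, 0.001]
ft_force: [-0.1, -0.1, -1.3]
finger_gap: 0.0433
gripper_force: 61.1
eef [ 0.5075 -0.1809  0.1569] toolx [ 0.943  0.331 -0.001] tooly [ 0.331 -0.943 -0.   ] z [-7.e-04  3.e-04 -1.e+00] t 14.0667 q [ 0.39  0.54 -0.14  1.84  0.1   0.78 -1.03]
tool shift mm [-0.2 -1.   6.9]
```

View pics/l9.png

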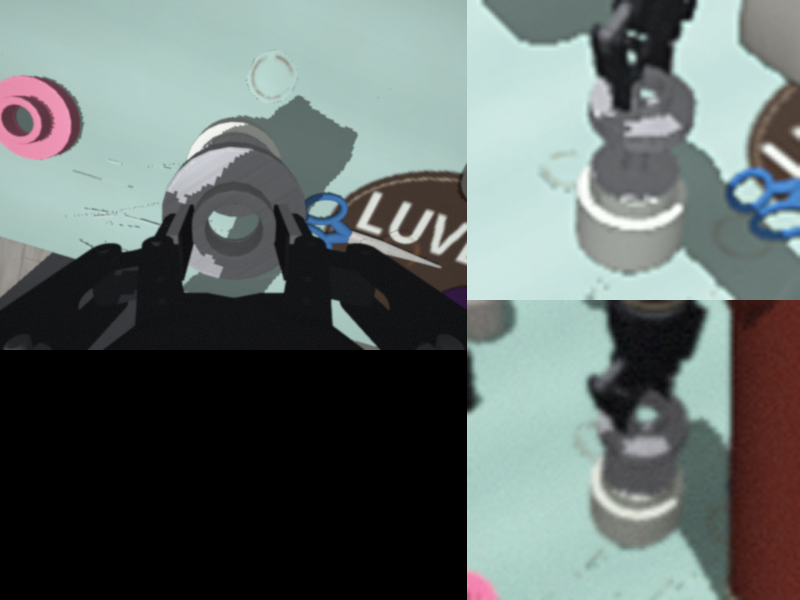

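The outer lid is held level about 70 mm up, and its hole shows bare table at (232,222), so it is clear of the knob. The inner lid stays seated in the jar.

```bash
python3 -c "
from bench import env
print(env.job_done())"
```

```text
the job is handed in; nothing more can be done
None
```

I've handed the job in: the nested lids were lowered home into the jar, then the outer lid was lifted off alone and is held level about 70 mm up, with the inner lid still seated in the upright jar.

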